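Clamp a fabric core in the vee stand at the marked ratchet tooth

TASK

Lay the cardboard core in the vee cradle of the bench stand, between the end plate and the sprung pad, without dropping it, and let go so that it centres itself. Then turn the black knob clockwise (seen from above), which pushes the pad against the core, until the pawl catches at the tooth where the pointer stands opposite the tall ball-headed brass pin, not at a tooth opposite a short stub or beyond. Leave the knob held by the pawl and do not disturb the other things on the table.

Things in the scene. Friction and masses are not known exactly. Their poses are not given: they have to be found in the camera images.
- stand: Fixed bench stand, 395 mm along its y, up to 140 mm along x; origin on the table, z up, x away from the robot give or take its yaw. Stand y -185 to -35 mm: pale painted housing 140 mm wide, 50 mm high, with the ratchet on top. Stand y -35 to 210 mm: 100 mm wide plywood base, 10 mm thick, with two wooden vees and, at y 192 mm, the face of an end plate 60 mm wide, 67 mm high.
- vee_mid (a point): Core's centre when it sits midway in the cradle: stand (0, 105, 50) mm, axes as the stand's. Two 90 degree vees, 24 mm thick, at stand y 53 and 157, lips 57 mm high and 35 mm either side of the middle; the 80 mm between them is free down to the base. The core then has 7 mm free at each end, and may lie anywhere in that; the pad later pushes it to the end plate.
- core: The loose cardboard core with plugged wooden ends: solid-ended cylinder 40 mm in diameter, 160 mm long, about 90 g. Origin at its centre; its own y axis is its length. It starts lying on the table (centre 20 mm high), roughly along y, between robot and stand, and rolls if nudged.
- knob (a joint): Angle of knob and wheel in rad, about 0 at the start, growing clockwise from above. 20 teeth, one each 0.314 rad (18 deg). Springs turn it back (up to 0.3 N m to turn) onto the last tooth the pawl has dropped behind, and it then rests about 0.01 short of a multiple of 0.314. The pawl drops just as a multiple is passed: turn 0.05 to 0.2 beyond it and let go. It cannot go back over a caught tooth.
- knob_grip (a point): Middle of the knob's grip bar, on the wheel's axis, stand (0, -110, 92) mm; turns with it. Bar 46 mm along this point's x (the pointer's direction), 14 mm thick along y, from 74 to 110 mm above the table. At the start x is 54 deg anticlockwise of the stand's x. Below it: hub of 28 mm diameter, toothed steel wheel of 92 mm diameter, top 60 mm above the table.
- pointer_tip (a point): End of the flat steel pointer that turns with the knob, 52 mm from its axis, 63 mm above the table.
- marker_top (a point): Centre of the 12 mm ball on the brass marker pin, 70 mm above the table. The pin stands on the housing 62 mm from the knob's axis, in one of three places 36, 54 or 72 deg clockwise of the pointer's start (teeth 2, 3, 4); stubs fill the other two. At the right tooth the pointer's tip is 10 mm from it along the same radius; a tooth off, 20 mm.
- stub_a: Short plain brass stub, 8 mm in diameter and 5 mm high, in another of the three places; origin at its foot, on the housing top, 50 mm above the table. Fixed.
- stub_b: Second short brass stub, like stub_a. Fixed.
- pawl (a joint): Angle in rad of the slim steel pawl beside the wheel: about 0.01 when it has dropped fully behind a tooth, rising to about 0.2 at a tooth's crest. It springs in by itself; leave it alone.
- pad_face (a point): Middle of the upright face (30 x 30 mm) of the rubber-faced pad on the ram, 50 mm above the table, at stand y 18 mm at the start. The knob drives the ram 9.5 mm per tooth towards +y; the pad gives on a soft spring (150 N/m).
- spool: Bystander: wooden thread spool standing, 34 mm across, 50 mm high; origin under its middle.
- thimble: Bystander: steel thimble, 20 mm across, 24 mm high; origin under its middle.
- pincushion: Bystander: pincushion block 60 x 70 x 35 mm, pins to 56 mm; origin under its middle.
- ruler: Bystander: wooden ruler lying, 30 x 300 x 4 mm along its y; origin under its middle.
- scissors: Bystander: scissors lying along their x, about 180 mm long, 11 mm high; origin near the pivot.
- pot: Bystander: steel pot of pencils, 76 mm across, 90 mm high, pencils to 170 mm; origin under its middle.
- tin: Bystander: open steel tin 150 x 200 x 65 mm; origin under its middle.
- jar: Bystander: glass jar with steel cap, 64 mm across, 85 mm high; origin under its middle.
Not all that is in view belongs to the job. Several things look just like the core: the one meant starts farthest to the robot's right.

How it is judged:
On the way:
1. the core lies centred in both vees, let go, with the knob not yet turned (x of core in the frame of vee_mid between -0.005 and 0.005 m and z of core in the frame of vee_mid between -0.004 and 0.004 m and y of core in the frame of vee_mid between -0.011 and 0.011 m and angle between the y axis of core and the y axis of stand, either way round below 0.06 rad and contact force between the fingers and core below 0.1 N and linear speed of core below 0.03 m/s and value of joint knob below 0.25 rad), for 0.2 s.
At the end, for the whole second after the job is handed in: Core in both vees (within 5 mm sideways, 4 mm in height, 11 mm lengthwise, 0.06 rad), pressed by the pad (over 0.3 N); pointer within 15 mm of the ball-headed pin from above (10 mm when right, 20 mm a tooth off); pawl dropped in (below 0.06 rad); all at rest (x of core in the frame of vee_mid between -0.005 and 0.005 m and z of core in the frame of vee_mid between -0.004 and 0.004 m and y of core in the frame of vee_mid between -0.011 and 0.011 m and angle between the y axis of core and the y axis of stand, either way round below 0.06 rad and horizontal distance between pointer_tip and marker_top below 0.015 m and value of joint pawl below 0.06 rad and contact force between pad_c1 and core above 0.3 N and velocity of joint knob between -0.1 and 0.1 rad/s and linear speed of core below 0.03 m/s); the robot touches nothing.
It fails at once if a bystander was moved by more than 40 mm (distance of any of spool, thimble, pincushion, ruler, scissors, pot, tin, jar from where it was at the start of the episode above 0.04 m).
It fails at once if the core was dropped or rammed onto the stand (over 40 N) (contact force between core and stand above 40 N).
It also fails if it takes over 48 s, if anything falls off the work surface, if the arm or the gripper's body presses on something with over 40 N, if the wrist force passes 120 N, or if a joint passes its speed limit or range.

ROBOT

A 7-joint arm with a two-finger parallel gripper is mounted at the origin on the work surface. World frame = base frame: x ahead of the robot, y to its left, z up, the work surface at z = 0. Lengths are in m, angles in rad, forces in N, time in s.
With the tool pointing down it reaches from about 0.4 to 0.875 m from the base axis. Payload 19.3 kg.
Tool frame: the origin (TCP) lies midway between the tips of the shut fingers; the grasp point (between the pads) lies 19 mm behind it (bot.tcp_to_grasp is the distance from the TCP to the grasp point, in m); z points along the fingers, y is the direction in which the jaws open and shut (so a half turn about z gives the same grasp; the last joint's range is limited). The gripper opens to 85 mm and grips with 20 to 120 N. Pads are 22 mm wide; open, the fingers measure 114 mm over their backs; the gripper's body (76 mm by 85 mm) begins 54 mm behind the grasp point. The pads swing forward as they close: fully open they stand 13 mm farther back than shut.
Start: joints at [1.19, 0.521, -0.036, 1.599, 0.021, 1.021, -0.113], TCP at [0.191, -0.595, 0.231] pointing down, gripper open.
Joint ranges: [-2.91, 2.91], [-0.3, 2.13], [-1.5, 1.42], [0.17, 2.43], [-1.26, 4.41], [0.16, 1.93], [-2.52, 2.52]. Speed limits (rad/s): [1.89, 1.89, 2.39, 2.39, 3.01, 3.01, 3.01].

INTERFACE

Orientations are given as [roll, pitch, yaw] about the fixed x, y, z axes, in that order (R = Rz(yaw) Ry(pitch) Rx(roll)).
In Python, from workcell import bot gives the robot as it stands. The module is installed in compiled form; this text tells all that it offers.
- The arm moves only by the tool drive_tool, never from a script. Its argument "series" is a list of rows, each a list of 5 numbers: the opening in per cent of the stroke, from 0 (shut) to 100 (fully open), then the shift along the world's x, y, z in m, then the turn about the world's z in rad. A call has 1 to 12 rows; each row shifts and turns the pose as measured when the row begins; what a row does not reach is not made up. A row lasts 1/10 s, in which the tool goes at most 50 mm and 8.59 degrees, less where a joint would pass 70% of its speed; a pose out of reach is approached as far as the arm can. A call with a gripper value outside its range is refused whole. The fingers move at their own pace and stop on an object; "newtons" is the grip in N (left out, the last holds). Time passes only in rows, so rows that do not move let the fingers close. It gives the time, the measured TCP pose, the force and the opening at its end, in the units of the state.
- bot.observe(): the state, without advancing time (a new reading comes with each control period).
- bot.grab_frame(name): name is "scene" or "top" or "wrist"; returns the picture (400x640x3 uint8, red, green, blue); there is no depth.
- bot.camera_info(name): a dict with "fx", "fy", "cx", "cy" (pixels), "cam_to_world" (4x4, takes a point from camera to world coordinates). Camera axes: x right, y down, z forward; pixel columns grow to the right and rows downward; lengths in m; the calibration is good to about 2 mm. A picture is of the moment at which its call begins: read the wrist's pose just before it. camera_info takes no time and is no camera call; for the wrist camera it gives the pose at the moment of the call.
- bot.job_done(): hands the job in, once; it reports no verdict.
Trained networks look in the newest picture that a camera, given by its name, has taken for a name from the list of things; names that differ only in an ending like _2 or _b are one class to them, and where a whole thing is asked for, a point or a joint stands for the part that bears it (a point fixed in the world has none). Each returns a list of dicts, best first, with "conf" (0 to 1); they miss things now and then, are a little off and sometimes report something else, mostly with a low value. They report only what shows in the picture. A call takes as long as a camera call. They do not tell look-alikes from the thing itself.
- bot.masks_of(camera, target): "mask" (400x640 bool, what is visible of it) and "point" ([column, row] in pixels, amid what is visible of it).
The state is a dict: "clock": time; "qpos": joint angles; "qd": joint speeds; "joint_efforts": joint torques, N m; "position": TCP position; "tool_rot": TCP orientation; "force": force on the tool from outside, world axes, zero at the start; "moment": the same for the moment, N m; "grip_width": finger opening in m.
Only numpy, scipy, OpenCV 4.12 (cv2) and the standard library are available. Lean on these libraries where they do the work, as an engineer would, in place of code of your own. Each camera call takes 0.05 s, during which the arm holds its last target.

## Working session

There is one attempt and no reset: what is moved stays moved. The work goes in short steps, Python scripts to look and compute and a tool call to move; the robot and the scene stay as the last step left them, time stands still between calls to the robot, and variables do not carry over. Pictures are saved under pics/ and viewed, and the job is handed in when it is done.

Besides the shell and the picture viewer there is one more tool, called after "Emit:" by a JSON object that holds its "op" and its "data", one argument or row to a line. drive_tool: Moves the arm, as the interface text tells. Its arguments: {"type":"object","properties":{"series":{"type":"array","items":{"type":"array","items":{"type":"number"}}},"newtons":{"type":"number"}},"required":["series"]}

```bash
mkdir -p pics; ls; python3 - <<'E'
from workcell import bot
import cv2
s=bot.observe()
print(s['clock'],s['position'],s['tool_rot'],s['grip_width'],bot.tcp_to_grasp)
for n in ("scene","top","wrist"):
    im=bot.grab_frame(n); cv2.imwrite(f'pics/{n}0.png',im[:,:,::-1])
    c=bot.camera_info(n); print(n,c['fx'],c['cx'],c['cy'],c['cam_to_world'])
E
```

```text
pics
0.0 [ 0.19100858 -0.59472304  0.23072282] [-3.14041733e+00  8.75469547e-05  3.10845502e-01] 0.08559427816593115 0.0187
scene 409.9764966072808 321.00865904596316 196.01750409403547 [[ 0.78637604  0.44112906 -0.43245563  1.00801913]
 [ 0.61768174 -0.55122411  0.56091109 -0.59313676]
 [ 0.00905421 -0.70820699 -0.7059468   0.83647005]
 [ 0.          0.          0.          1.        ]]
top 472.49152322230026 321.2994151936008 205.1766718811615 [[ 0.02886178 -0.99207793  0.12226359  0.37697308]
 [-0.99952155 -0.03000412 -0.0075121   0.03391886]
 [ 0.011121   -0.12198828 -0.99246924  1.45761044]
 [ 0.          0.          0.          1.        ]]
wrist 335.64027591677484 319.13341856251725 196.57801002120902 [[ 0.30481519 -0.91146873 -0.2762471   0.2616938 ]
 [-0.95241088 -0.29204754 -0.08730265 -0.57259958]
 [-0.00110365  0.28971192 -0.95711326  0.37219856]
 [ 0.          0.          0.          1.        ]]
```

View pics/top0.png

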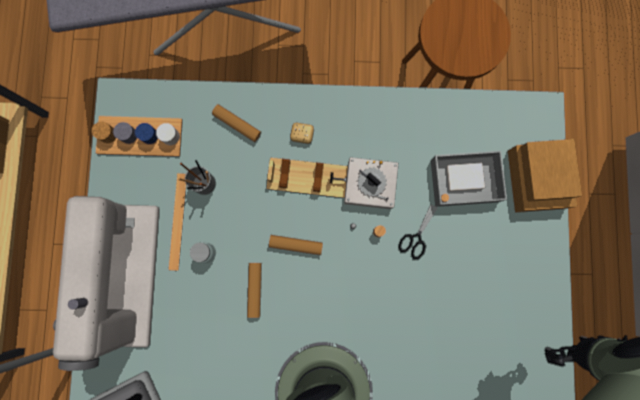

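View pics/scene0.png

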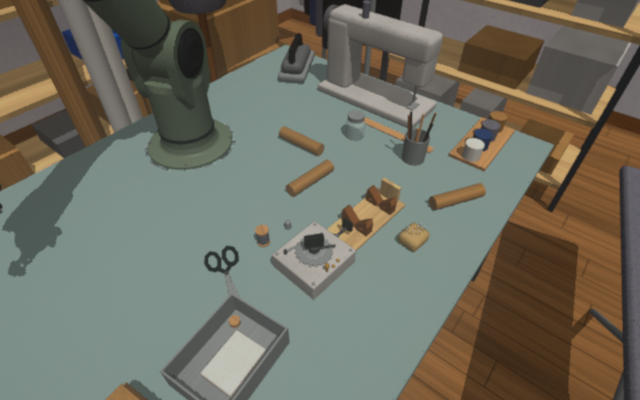

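View pics/wrist0.png

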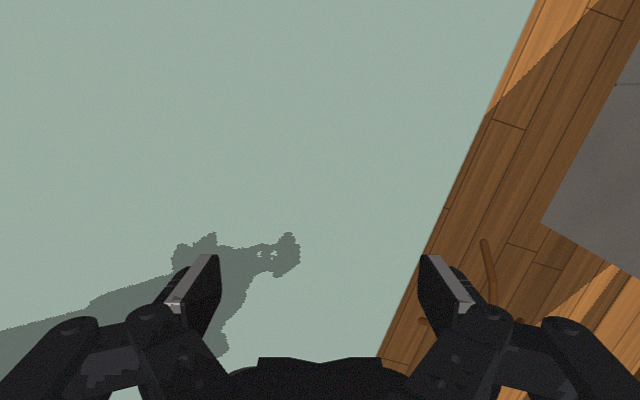

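The top view shows three core look-alikes, at (295,245), (254,290) and (236,122). The one farthest to the robot's right is (295,245). The stand is at about (330,180), with its housing on the right side. Next I'll measure both.

```bash
cat > h.py <<'E'
from workcell import bot
import numpy as np, cv2
def ray(c,p):
    T=c['cam_to_world']; d=T[:3,:3]@np.array([(p[0]-c['cx'])/c['fx'],(p[1]-c['cy'])/c['fy'],1]); return T[:3,3],d
def onz(c,p,z):
    o,d=ray(c,p); return o+d*(z-o[2])/d[2]
def proj(c,X):
    T=c['cam_to_world']; q=T[:3,:3].T@(np.array(X)-T[:3,3]); return np.array([c['cx']+c['fx']*q[0]/q[2],c['cy']+c['fy']*q[1]/q[2]])
E
python3 - <<'E'
from h import *
im=bot.grab_frame('top'); c=bot.camera_info('top')
for t,z in (('core',.02),('stand',.03),('knob',.1),('marker_top',.07),('stub_a',.055),('spool',.05),('thimble',.024),('jar',.08),('pincushion',.03)):
    for r in bot.masks_of('top',t):
        m=r['mask']; ys,xs=np.nonzero(m); P=np.array([onz(c,p,z)[:2] for p in zip(xs,ys)])
        (a,b),s,an=cv2.minAreaRect((P*1000).astype(np.float32))
        print(t,round(r['conf'],2),r['point'],'ctr',np.round((a,b)),'size',np.round(s),'ang',round(an,1))
cv2.imwrite('pics/top1.png',cv2.resize(im[130:270,250:410],None,fx=5,fy=4.2,interpolation=cv2.INTER_CUBIC)[:,:,::-1])
im=bot.grab_frame('scene')
cv2.imwrite('pics/scene1.png',cv2.resize(im[160:310,250:450],None,fx=4,fy=4,interpolation=cv2.INTER_CUBIC)[:,:,::-1])
E
```

```text
core 0.88 [298.0, 244.4] ctr [430.  97.] size [162.  40.] ang 83.4
core 0.79 [253.6, 287.9] ctr [293. 218.] size [160.  43.] ang 0.6
core 0.72 [236.0, 125.1] ctr [806. 297.] size [172.  42.] ang 57.7
stand 0.86 [342.7, 181.5] ctr [635.  -7.] size [394. 146.] ang 85.5
knob 0.69 [369.2, 183.7] ctr [ 618. -122.] size [82. 80.] ang 69.5
spool 0.5 [379.5, 230.1] ctr [ 476. -151.] size [33. 36.] ang 1.7
jar 0.93 [199.1, 253.2] ctr [397. 363.] size [58. 73.] ang 1.7
pincushion 0.88 [301.8, 132.9] ctr [777.  90.] size [68. 61.] ang 82.1
```

View pics/top1.png

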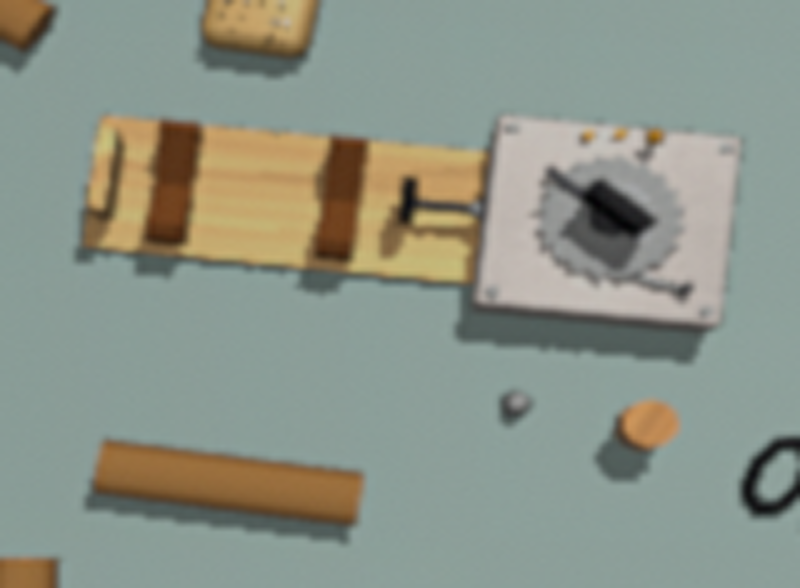

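View pics/scene1.png

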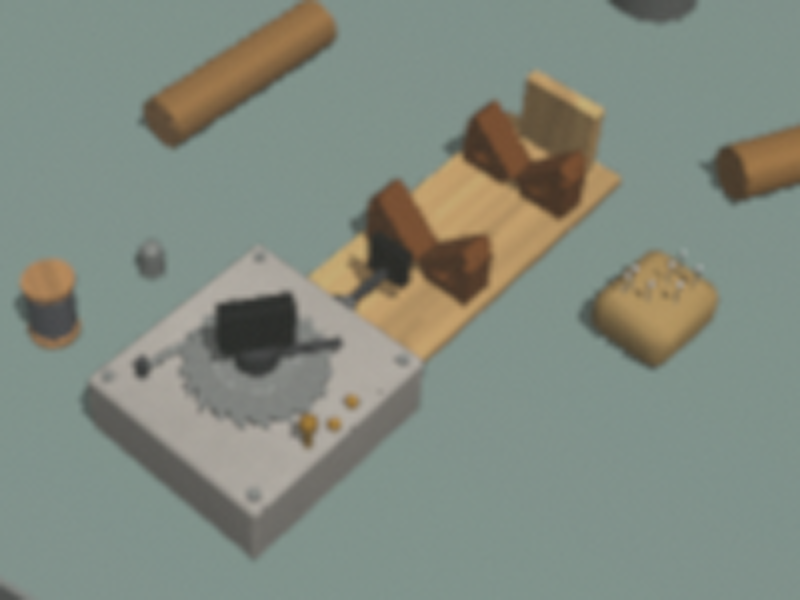

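Both crops agree: the ball-headed pin is the farthest clockwise of the three, so the target is tooth 4. In the scene crop the ball is at (308,422) and the stubs at (334,424) and (352,401). Next I'll fit the stand pose.

```bash
python3 - <<'E'
from h import *
from scipy.optimize import least_squares
ct=bot.camera_info('top'); cs=bot.camera_info('scene')
H=[(.07,-.035,.05),(.07,-.185,.05),(-.07,-.185,.05),(-.07,-.035,.05)]
obs=[(ct,h,(250+u/5,130+v/4.2)) for h,(u,v) in zip(H+[(.05,.21,.01),(-.05,.21,.01)],[(498,115),(742,137),(720,325),(473,303),(103,115),(82,248)])]
obs+=[(cs,h,(250+u/4,160+v/4)) for h,(u,v) in zip([H[0],H[3],H[1],H[2],(.05,.21,.01)],[(421,362),(259,247),(254,510),(90,383),(620,180)])]
def W(p,h): 
    c,s=np.cos(p[2]),np.sin(p[2]); return np.array([p[0]+c*h[0]-s*h[1],p[1]+s*h[0]+c*h[1],h[2]])
for sel in (obs[:6],obs[6:],obs):
    f=lambda p:np.concatenate([proj(c,W(p,h))-np.array(x) for c,h,x in sel])
    r=least_squares(f,[.63,0,0.0],loss='soft_l1'); print(np.round(r.x,4),np.round(r.fun,1))
p=r.x
for n,h in (('vee',(0,.105,.05)),('knob',(0,-.11,.092))): print(n,W(p,h))
for ang in(36,54,72):
  a=np.radians(54-ang); print(ang,W(p,(.062*np.cos(a),-.11+.062*np.sin(a),.07)),proj(ct,W(p,(.062*np.cos(a),-.11+.062*np.sin(a),.07))),proj(cs,W(p,(.062*np.cos(a),-.11+.062*np.sin(a),.07))))
# core from scene
im=bot.grab_frame('scene')
for r in bot.masks_of('scene','core'):
    ys,xs=np.nonzero(r['mask']); P=np.array([onz(cs,q,.02)[:2] for q in zip(xs,ys)])
    (a,b),s,an=cv2.minAreaRect((P*1000).astype(np.float32)); print(r['conf'],r['point'],a,b,s,an)
E
```

```text
[ 0.6337 -0.0179 -0.0816] [-0.  -0.4  0.2 -0.2  0.4  0.5  0.2  0.2 -0.6  0.  -0.4 -0.2]
[ 0.6407 -0.0202 -0.0801] [ 1.4  0.1 -0.5 -1.   0.1  2.8 -1.7 -0.5  0.4 -0.5]
[ 0.6363 -0.0179 -0.0795] [-0.  -1.3  0.2 -1.2  0.5 -0.5  0.3 -0.7 -0.6 -0.7 -0.3 -0.9  0.5 -1.4
 -1.2 -2.3 -0.7  1.1 -2.4 -2.  -0.6 -1.7]
vee [0.64467272 0.08672243 0.05      ]
knob [ 0.62760178 -0.12759879  0.092     ]
36 [ 0.68790235 -0.11318207  0.07      ] [368.19653795 160.21207313] [337.33766448 255.23827124]
54 [ 0.68940604 -0.13252157  0.07      ] [374.64746607 159.91849627] [332.8298368  260.91813712]
72 [ 0.6848599 -0.1513792  0.07     ] [380.90783237 161.59876505] [326.21870303 265.22377087]
0.92 [456.0, 197.7] 811.339111328125 297.51373291015625 (184.9805450439453, 47.98774337768555) 58.30790710449219
0.8 [304.6, 140.1] 296.8099060058594 216.301513671875 (58.45690155029297, 186.2333221435547) 89.4732894897461
0.56 [309.6, 177.7] 435.5539245605469 98.50241088867188 (192.50946044921875, 53.35348892211914) 83.01091003417969
0.55 [387.0, 131.7] 525.6304931640625 440.0546569824219 (38.621028900146484, 260.6017761230469) 88.94647216796875
```

Emit:
{"op": "drive_tool", "data": {
  "series": [
    [100,0.031,0.031,0.005,0.08],
    [100,0.031,0.031,0.005,0.08],
    [100,0.031,0.031,0.005,0.08],
    [100,0.031,0.031,0.005,0.08],
    [100,0.031,0.031,0,0.08],
    [100,0.031,0.031,0,0.08],
    [100,0.031,0.031,0,0.08],
    [100,0.031,0.031,0,0.08],
    [100,0,0.045,0,0.08],
    [100,0,0.045,0,0.08]
  ],
  "newtons": 40
}}

```text
clock: 1.8
position: [0.4445, -0.2479, 0.2523]
tool_rot: [3.137, 0.002, 1.132]
force: [0.3, 0.1, -0.0]
grip_width: 0.0856
```

Emit:
{"op": "drive_tool", "data": {
  "series": [
    [100,-0.002,0.043,0,0.041],
    [100,-0.002,0.043,0,0.041],
    [100,-0.002,0.043,0,0.041],
    [100,-0.002,0.043,0,0.041],
    [100,-0.002,0.043,0,0.041],
    [100,-0.002,0.043,0,0.041],
    [100,-0.002,0.043,0,0.041],
    [100,-0.001,0.043,0,0.041],
    [100,0,0,0,0]
  ]
}}

```text
clock: 2.7
position: [0.4269, 0.1148, 0.2545]
tool_rot: [3.131, 0.001, 1.483]
force: [0.0, -0.2, 0.5]
grip_width: 0.0857
```

```bash
cat > w.py <<'E'
from h import *
import sys
s=bot.observe(); c=bot.camera_info('wrist'); im=bot.grab_frame('wrist')
print(s['clock'],s['position'],s['tool_rot'],s['grip_width'])
cv2.imwrite(f'pics/{sys.argv[1]}.png',im[:,:,::-1])
for r in bot.masks_of('wrist','core'):
    m=r['mask'].astype(np.uint8); cn=max(cv2.findContours(m,0,2)[0],key=cv2.contourArea)
    P=np.array([onz(c,q[0],.02)[:2]*1000 for q in cn],np.float32)
    (a,b),sz,an=cv2.minAreaRect(P); print(r['conf'],r['point'],'c',a,b,sz,an, cn[:,0].min(0),cn[:,0].max(0))
E
python3 w.py w1
```

```text
2.7 [0.42687032 0.11483553 0.25447396] [3.13106062e+00 1.07219560e-03 1.48311943e+00] 0.08565052596544913
0.81 [323.6, 174.3] c 432.77740478515625 92.82752227783203 (169.61363220214844, 39.808990478515625) 82.98783111572266 [306 105] [344 248]
0.81 [629.2, 16.7] c 753.3800659179688 233.09027099609375 (25.783245086669922, 36.41285705566406) 10.511107444763184 [613   0] [639  35]
0.72 [181.5, 78.9] c 292.2001647949219 216.30531311035156 (175.16493225097656, 41.69319534301758) 0.659595787525177 [98 52] [263 106]
```

View pics/w1.png

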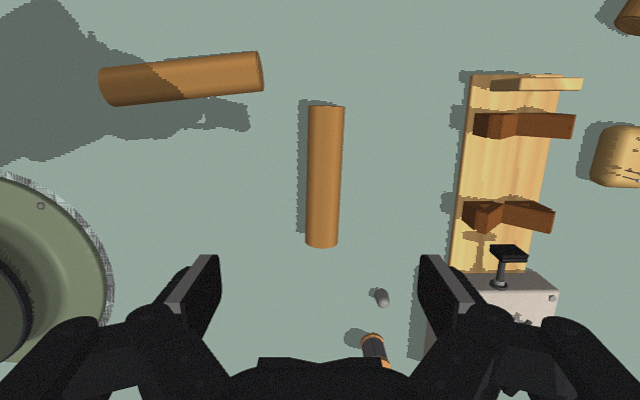

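The wrist view puts the core at (323,174) px. All cameras agree it lies at about (0.432, 0.097) with yaw -0.12. I'll descend on it.

Emit:
{"op": "drive_tool", "data": {
  "series": [
    [100,0.001,-0.004,-0.035,-0.01],
    [100,0.001,-0.004,-0.035,-0.01],
    [100,0.001,-0.004,-0.035,-0.01],
    [100,0.001,-0.003,-0.035,-0.005],
    [100,0.001,-0.003,-0.035,0],
    [100,0,0,-0.02,0],
    [100,0,0,0,0]
  ]
}}

```text
clock: 3.5
position: [0.4337, 0.0826, 0.0534]
tool_rot: [3.128, 0.006, 1.426]
force: [-0.4, 1.5, 0.7]
grip_width: 0.0853
```

```bash
python3 w.py w2
```

```text
3.5 [0.43367464 0.08259533 0.05341667] [3.12752202 0.00583571 1.4260911 ] 0.08529564436799968
0.61 [314.1, 188.5] c 432.4858703613281 89.77001953125 (179.14491271972656, 40.30546951293945) 83.07721710205078 [268  45] [350 352]
0.58 [70.9, 17.7] c 340.4617919921875 206.51785278320312 (85.3166732788086, 21.6922664642334) 0.24263165891170502 [0 0] [170  54]
```

View pics/w2.png

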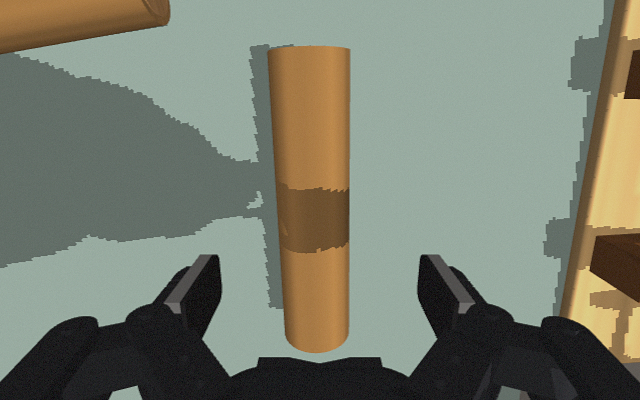

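```bash
python3 - <<'E'
from h import *
c=bot.camera_info('wrist')
print(c['cam_to_world'][:3,3])
for z in(.02,.04): print(onz(c,(309,46),z),onz(c,(317,352),z), onz(c,(268,47),.02),onz(c,(350,47),.02),onz(c,(285,335),.02),onz(c,(349,335),.02))
E
```

```text
[0.44357809 0.15697946 0.19652862]
[0.44475618 0.17897416 0.02      ] [ 4.22105805e-01 -9.47712373e-05  2.00000000e-02] [0.42509801 0.18136316 0.02      ] [0.46434958 0.17569568 0.02      ] [0.40414998 0.01600932 0.02      ] [0.4439688  0.00963171 0.02      ]
[0.44462271 0.17648225 0.04      ] [0.42453853 0.01770112 0.04      ] [0.42509801 0.18136316 0.02      ] [0.46434958 0.17569568 0.02      ] [0.40414998 0.01600932 0.02      ] [0.4439688  0.00963171 0.02      ]
```

Emit:
{"op": "drive_tool", "data": {
  "series": [
    [100,0.0,0.007,-0.01,0.01],
    [100,0.0,0.007,-0.015,0.01],
    [100,0,0,-0.012,0],
    [100,0,0,-0.008,0],
    [100,0,0,0,0]
  ]
}}

```text
clock: 4.1
position: [0.4388, 0.0989, 0.0129]
tool_rot: [3.115, 0.001, 1.446]
force: [-0.3, -0.3, 0.6]
grip_width: 0.0851
```

Emit:
{"op": "drive_tool", "data": {
  "series": [
    [100,-0.004,-0.001,-0.004,0],
    [100,0,0,-0.004,0],
    [100,0,0,0,0]
  ]
}}

```text
clock: 4.4
position: [0.4352, 0.098, 0.0055]
tool_rot: [3.114, 0.0, 1.445]
force: [-0.3, -0.0, 0.0]
grip_width: 0.0852
```

Emit:
{"op": "drive_tool", "data": {
  "series": [
    [40,0,0,0,0],
    [40,0,0,0,0],
    [40,0,0,0,0],
    [40,0,0,0,0],
    [40,0,0,0,0],
    [40,0,0,0,0]
  ],
  "newtons": 40
}}

```text
clock: 5.0
position: [0.4357, 0.0979, 0.0064]
tool_rot: [3.112, -0.0, 1.445]
force: [-0.1, -0.9, -0.7]
grip_width: 0.0386
```

Emit:
{"op": "drive_tool", "data": {
  "series": [
    [20,0,0,0,0],
    [20,0,0,0,0],
    [20,0,0,0.02,0],
    [20,0,0,0.03,0],
    [20,0,0,0.04,0],
    [20,0,0,0.04,0],
    [20,0,0,0.0,0]
  ]
}}

```text
clock: 5.7
position: [0.4337, 0.0981, 0.14]
tool_rot: [3.117, 0.001, 1.447]
force: [0.8, 0.6, -1.1]
grip_width: 0.0385
```

```bash
python3 w.py w3; python3 - <<'E'
from h import *
im=bot.grab_frame('scene')
cv2.imwrite('pics/s3.png',cv2.resize(im[60:310,200:520],None,fx=2.5,fy=2.4,interpolation=cv2.INTER_CUBIC)[:,:,::-1])
E
```

```text
5.7 [0.43370895 0.09811291 0.13995326] [3.11670449e+00 1.22382591e-03 1.44691684e+00] 0.03849660147006623
0.93 [112.2, 52.7] c 297.4592590332031 216.55116271972656 (167.6763458251953, 41.53860855102539) 0.6722400188446045 [0 8] [222 100]
0.87 [321.1, 210.3] c 431.9095153808594 55.29027557373047 (256.4634704589844, 83.49182891845703) 82.88018798828125 [264  78] [374 362]
```

View pics/w3.png

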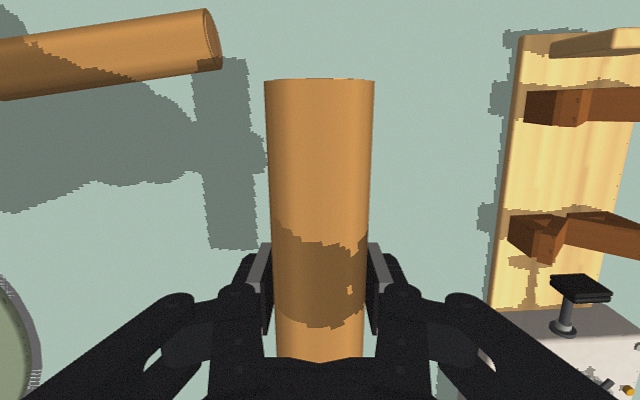

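View pics/s3.png

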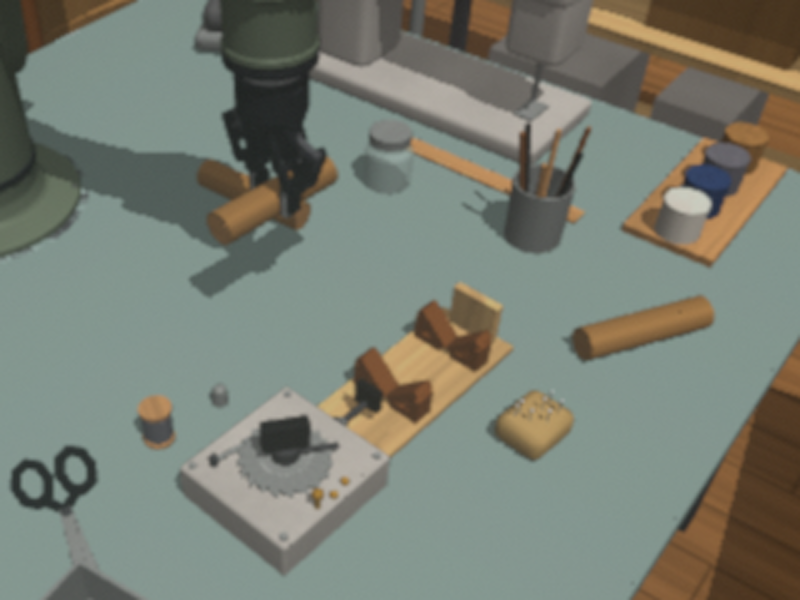

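The core is held level, with the grip close to its middle. I'll carry it above the cradle.

Emit:
{"op": "drive_tool", "data": {
  "series": [
    [20,0.02,-0.001,0.02,0.007],
    [20,0.035,-0.002,0.02,0.007],
    [20,0.035,-0.002,0.0,0.007],
    [20,0.035,-0.002,0,0.007],
    [20,0.035,-0.002,0,0.007],
    [20,0.03,-0.002,0,0.007],
    [20,0.015,0,0,0],
    [20,0,0,0,0]
  ]
}}

```text
clock: 6.65
position: [0.639, 0.0843, 0.1624]
tool_rot: [3.14, 0.012, 1.494]
force: [-0.7, 0.5, -1.1]
grip_width: 0.0386
```

```bash
python3 w.py w4; python3 - <<'E'
from h import *
im=bot.grab_frame('top')
cv2.imwrite('pics/t4.png',cv2.resize(im[130:270,250:410],None,fx=5,fy=4.2,interpolation=cv2.INTER_CUBIC)[:,:,::-1])
E
```

```text
6.65 [0.63903088 0.08430055 0.16244878] [3.14041045 0.01212266 1.49399698] 0.038562555805606274
```

View pics/w4.png

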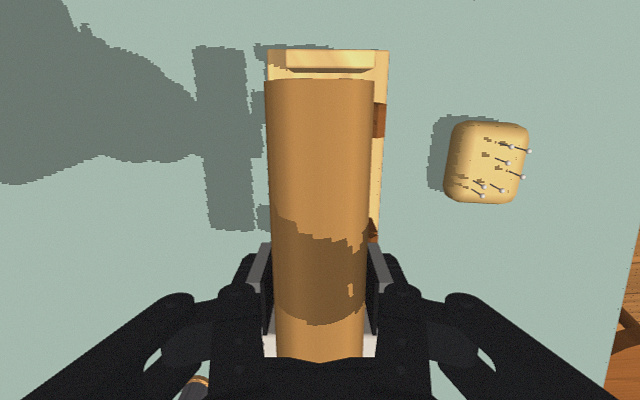

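View pics/t4.png

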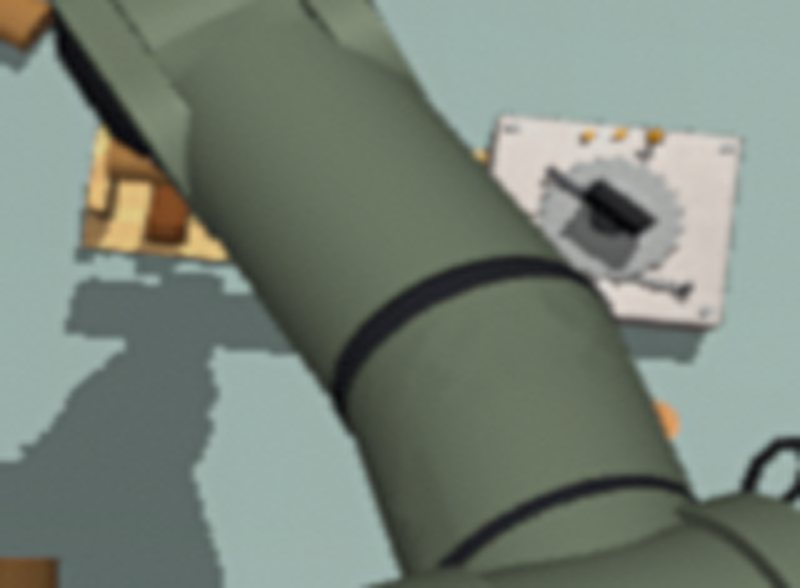

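```bash
python3 - <<'E'
from h import *
im=cv2.imread('pics/w4.png'); cv2.imwrite('pics/w4c.png',cv2.resize(im[40:120,250:410],None,fx=5,fy=5,interpolation=cv2.INTER_CUBIC))
E
```

```text
(no output)
```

View pics/w4c.png

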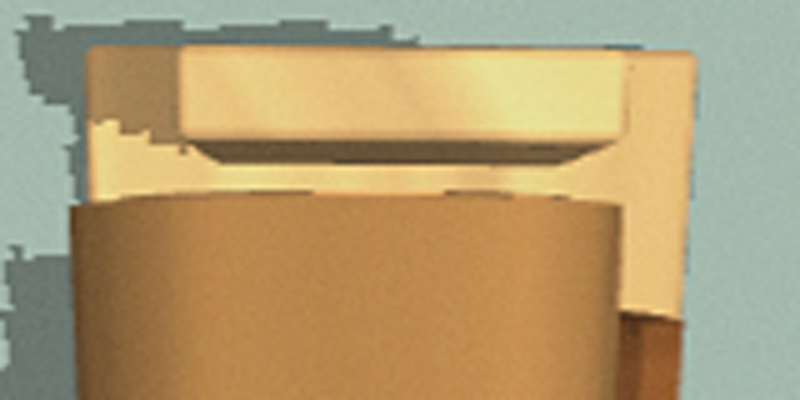

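```bash
python3 - <<'E'
from h import *
from scipy.optimize import least_squares
c=bot.camera_info('wrist')
obs=[((-.03,.192,.067),(286,67.6)),((.03,.192,.067),(375,67.6)),((-.05,.21,.01),(267.6,49.4)),((.05,.21,.01),(389.4,50.4))]
def W(p,h):
    k,s=np.cos(p[2]),np.sin(p[2]); return np.array([p[0]+k*h[0]-s*h[1],p[1]+s*h[0]+k*h[1],h[2]])
for h,q in obs: print(h,onz(c,q,h[2]),proj(c,W((.635,-.018,-.081),h))-q)
f=lambda p:np.concatenate([proj(c,W(p,h))-np.array(x) for h,x in obs])
r=least_squares(f,[.635,-.018,-.081]); print(r.x,r.fun)
for p in (r.x,(.6337,-.0179,-.081)): print(W(p,(0,.105,.05)),W(p,(0,-.11,.092)))
# core axis vs tool: silhouette at z
print(onz(c,(265,81),.17),onz(c,(374,81),.17),onz(c,(277,355),.17),onz(c,(362,355),.17))
E
```

```text
(-0.03, 0.192, 0.067) [0.62268321 0.17578998 0.067     ] [-3.08731638  0.24166827]
(0.03, 0.192, 0.067) [0.68131773 0.17128062 0.067     ] [-1.31997135  0.65344248]
(-0.05, 0.21, 0.01) [0.60440433 0.19448895 0.01      ] [-2.90287512 -0.93300537]
(0.05, 0.21, 0.01) [0.70243032 0.18620725 0.01      ] [-0.76648556 -1.35642829]
[ 0.63627641 -0.01831112 -0.08187122] [-0.86319852  0.54407344  0.87511765  1.040019   -1.05811751 -0.70448501
  1.04567439 -1.01103215]
[0.64486329 0.08633718 0.05      ] [ 0.62728063 -0.12794266  0.092     ]
[0.6421957  0.08675574 0.05      ] [ 0.62479974 -0.12753934  0.092     ]
[0.62318089 0.16465119 0.17      ] [0.66425902 0.16149089 0.17      ] [0.61311269 0.03748079 0.17      ] [0.65483248 0.03423972 0.17      ]
```

Emit:
{"op": "drive_tool", "data": {
  "series": [
    [20,0.003,0.002,-0.02,-0.003],
    [20,0.003,0.001,-0.03,0],
    [20,0,0,-0.03,0],
    [20,0,0,-0.02,0],
    [20,0,0,0,0],
    [20,0,0,0,0]
  ]
}}

```text
clock: 7.4
position: [0.6393, 0.0886, 0.0612]
tool_rot: [3.14, 0.014, 1.495]
force: [0.1, 0.0, -0.4]
grip_width: 0.0385
```

Emit:
{"op": "drive_tool", "data": {
  "series": [
    [20,0.005,-0.002,0,-0.003],
    [20,0,0,0,0],
    [20,0,0,-0.008,0],
    [20,0,0,0,0]
  ]
}}

```text
clock: 7.8
position: [0.6461, 0.0865, 0.0565]
tool_rot: [3.136, 0.013, 1.491]
force: [-0.7, -0.5, -0.9]
grip_width: 0.0389
```

Emit:
{"op": "drive_tool", "data": {
  "series": [
    [20,-0.001,0,-0.006,0],
    [20,0,0,-0.006,0],
    [20,0,0,0,0]
  ]
}}

```text
clock: 8.1
position: [0.645, 0.0864, 0.0436]
tool_rot: [3.136, 0.013, 1.491]
force: [-0.7, -0.2, -1.2]
grip_width: 0.0386
```

```bash
python3 w.py w5; python3 - <<'E'
from h import *
im=bot.grab_frame('scene')
cv2.imwrite('pics/s5.png',cv2.resize(im[160:310,250:450],None,fx=4,fy=4,interpolation=cv2.INTER_CUBIC)[:,:,::-1])
E
```

```text
8.1 [0.64501466 0.08644889 0.0436123 ] [3.13558402 0.01283932 1.49117778] 0.03864801233815314
0.76 [321.4, 208.9] c 645.4281616210938 85.95050811767578 (162.6864013671875, 52.36695098876953) 85.64153289794922 [264  78] [374 362]
```

View pics/w5.png

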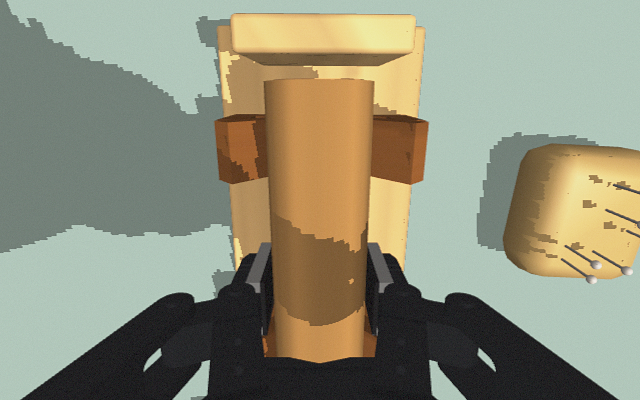

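View pics/s5.png

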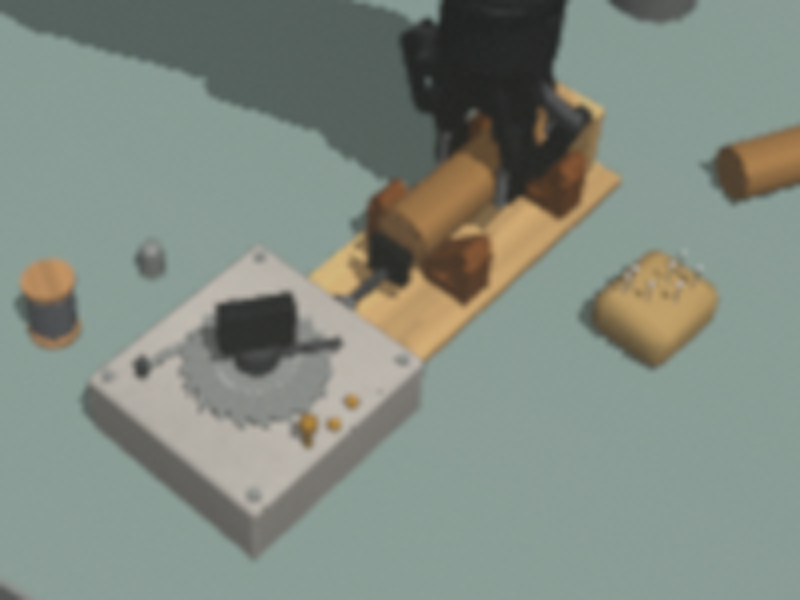

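Emit:
{"op": "drive_tool", "data": {
  "series": [
    [20,0,0,-0.003,0],
    [20,0,0,-0.002,0],
    [20,0,0,0,0]
  ]
}}

```text
clock: 8.55
position: [0.6458, 0.0867, 0.0395]
tool_rot: [3.134, 0.012, 1.491]
force: [0.3, -0.1, -1.3]
grip_width: 0.0389
```

Emit:
{"op": "drive_tool", "data": {
  "series": [
    [20,-0.001,0,-0.0015,0],
    [20,0,0,-0.0015,0],
    [20,0,0,0,0]
  ]
}}

```text
clock: 8.85
position: [0.6455, 0.0866, 0.0369]
tool_rot: [3.132, 0.012, 1.491]
force: [0.3, 0.2, 1.2]
grip_width: 0.0384
```

Touched down: the force in z rose by about 2 N. Now I'll release the core.

Emit:
{"op": "drive_tool", "data": {
  "series": [
    [48,0,0,0,0],
    [52,0,0,0,0],
    [60,0,0,0,0],
    [75,0,0,0,0],
    [75,0,0,0,0]
  ]
}}

```text
clock: 9.35
position: [0.645, 0.0868, 0.0367]
tool_rot: [3.133, 0.012, 1.491]
force: [0.1, 0.1, 0.8]
grip_width: 0.0641
```

```bash
python3 w.py w6
```

```text
9.35 [0.64497152 0.0867765  0.03668938] [3.13325418 0.01210536 1.49109389] 0.06407015498713604
0.77 [323.1, 212.0] c 646.8801879882812 89.33295440673828 (155.65164184570312, 50.18473815917969) 85.09081268310547 [267  78] [378 362]
```

View pics/w6.png

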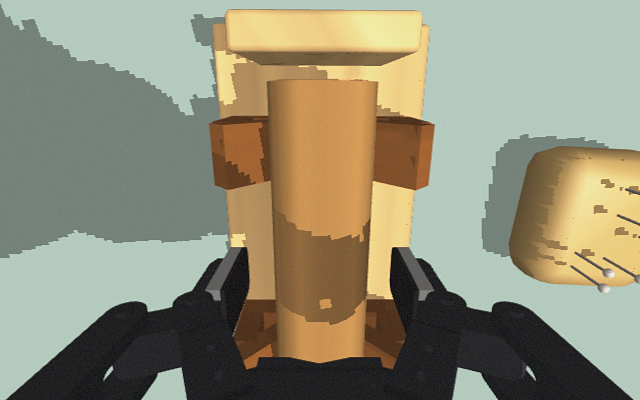

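Emit:
{"op": "drive_tool", "data": {
  "series": [
    [75,0,0,0.015,0],
    [75,0,0,0.03,0],
    [75,0,0,0.04,0],
    [75,0,0,0.04,0],
    [75,0,0,0.04,0],
    [75,-0.02,-0.03,0,-0.05],
    [75,0,0,0,0]
  ]
}}

```text
clock: 10.15
position: [0.6228, 0.0569, 0.2143]
tool_rot: [3.132, 0.011, 1.442]
force: [1.5, -0.8, 0.1]
grip_width: 0.064
```

```bash
python3 w.py w7; python3 - <<'E'
from h import *
im=bot.grab_frame('scene')
cv2.imwrite('pics/s7.png',cv2.resize(im[160:310,250:450],None,fx=4,fy=4,interpolation=cv2.INTER_CUBIC)[:,:,::-1])
E
```

```text
10.15 [0.62284125 0.0568995  0.21434919] [3.13190216 0.01086445 1.44164609] 0.06402785118710672
0.88 [18.8, 34.0] c 373.3089904785156 212.184326171875 (48.0688591003418, 35.622169494628906) 66.77308654785156 [0 6] [41 59]
0.86 [338.6, 135.3] c 646.9444580078125 77.72074127197266 (186.8382568359375, 44.55058288574219) 85.07673645019531 [313  43] [361 231]
```

View pics/w7.png

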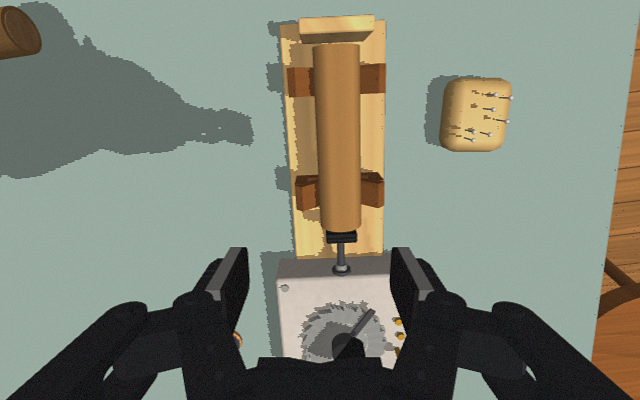

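View pics/s7.png

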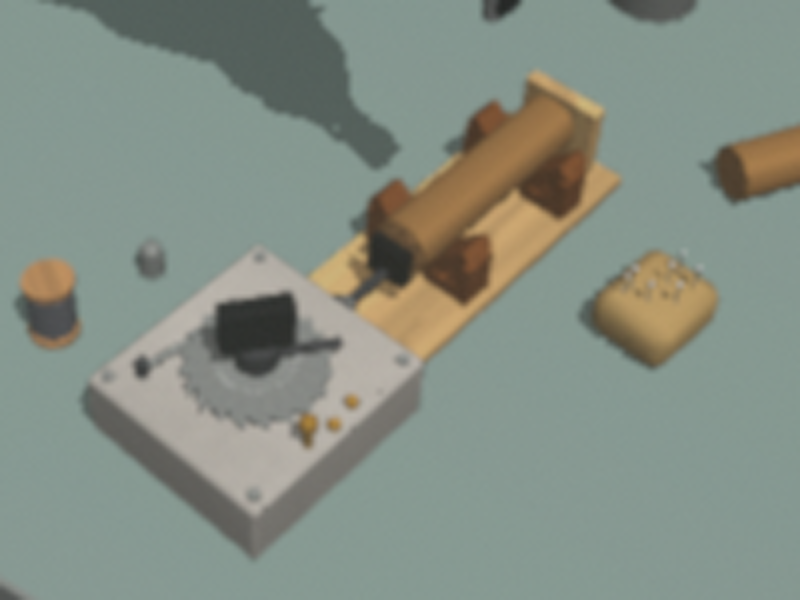

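The core lies centred in both vees, let go. Now I'll move beside the knob for a clear view of it, turning to the bar's angle.

Emit:
{"op": "drive_tool", "data": {
  "series": [
    [75,-0.01,-0.043,0,-0.097],
    [75,-0.01,-0.043,0,-0.097],
    [75,-0.01,-0.043,0,-0.097],
    [75,-0.01,-0.043,0,-0.097],
    [75,-0.01,-0.043,0,-0.097],
    [75,-0.01,-0.043,0,-0.097],
    [75,0,0,0,0]
  ]
}}

```text
clock: 11.0
position: [0.5606, -0.1991, 0.2116]
tool_rot: [3.137, 0.005, 0.853]
force: [-0.3, 0.0, -1.0]
grip_width: 0.0638
```

```bash
python3 w.py w8; python3 - <<'E'
from h import *
c=bot.camera_info('wrist')
for t,z in (('knob',.11),('marker_top',.07),('stub_a',.053)):
  for r in bot.masks_of('wrist',t): print(t,r['conf'],r['point'],onz(c,r['point'],z),r['mask'].sum())
E
```

```text
11.0 [ 0.56063662 -0.19908574  0.21161225] [3.13672278 0.00544559 0.85339714] 0.06378103510664693
0.43 [322.5, 60.3] c 630.5317993164062 -125.71617126464844 (99.4213638305664, 100.01701354980469) 3.2064735889434814 [269   0] [377 119]
knob 0.79 [319.7, 58.3] [ 0.62644967 -0.12035489  0.11      ] 9112
marker_top 0.79 [399.5, 33.0] [ 0.68732835 -0.14379082  0.07      ] 253
marker_top 0.73 [319.7, 68.4] [ 0.62425402 -0.12323453  0.07      ] 26025
stub_a 0.48 [386.0, 13.4] [ 0.69226981 -0.1256526   0.053     ] 95
```

View pics/w8.png

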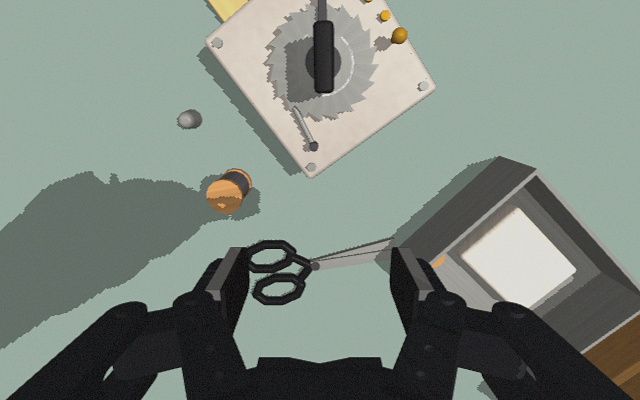

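```bash
python3 - <<'E'
from h import *
c=bot.camera_info('wrist')
im=cv2.imread('pics/w8.png'); cv2.imwrite('pics/w8c.png',cv2.resize(im[0:120,250:410],None,fx=5,fy=5,interpolation=cv2.INTER_CUBIC))
a,b=onz(c,(324,22),.11),onz(c,(324,91),.11); print(a,b,(a+b)/2,np.hypot(*(a-b)[:2]),np.arctan2(*(a-b)[1::-1]))
E
```

```text
[ 0.64332806 -0.10313919  0.11      ] [ 0.61555526 -0.13602024  0.11      ] [ 0.62944166 -0.11957971  0.11      ] 0.0430405790393692 0.8694195351815075
```

View pics/w8c.png

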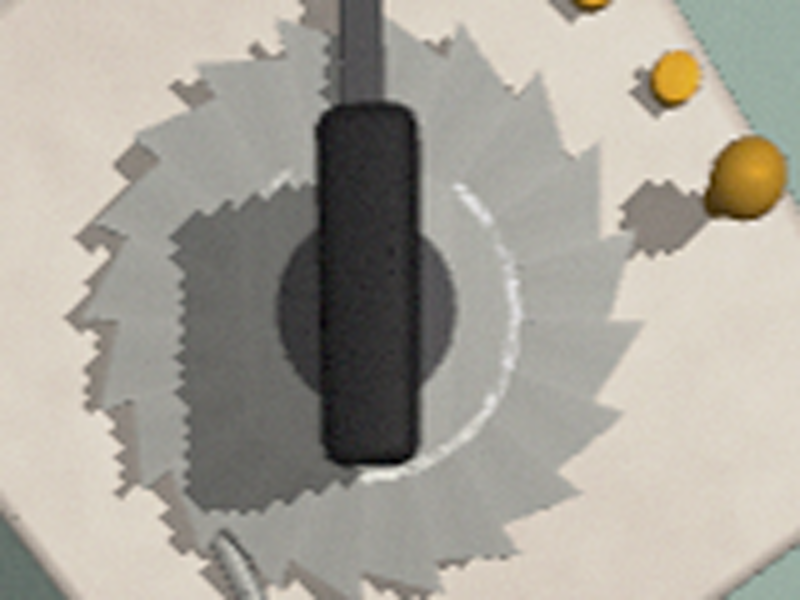

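```bash
python3 - <<'E'
from h import *
c=bot.camera_info('wrist'); print(c['cam_to_world'], bot.observe()['position'])
p=(.6355,-.018,-.081)
def W(h):
    k,s=np.cos(p[2]),np.sin(p[2]); return np.array([p[0]+k*h[0]-s*h[1],p[1]+s*h[0]+k*h[1],h[2]])
for n,q,h in (('bar',(323.7,57),(0,-.11,.11)),('hub',(323.4,62.4),(0,-.11,.074)),('wheel',(321,63),(0,-.11,.06)),('cornL',(206,40),(-.07,-.035,.05)),('cornB',(311,177),(-.07,-.185,.05)),('cornR',(436,86),(.07,-.185,.05))):
    print(n,onz(c,q,h[2]),W(h),proj(c,W(h))-q)
E
```

```text
[[ 0.76121553 -0.62118612 -0.18622225  0.61086554]
 [-0.64848788 -0.7274632  -0.22418913 -0.13491514]
 [ 0.00379334  0.29141912 -0.95658795  0.35319385]
 [ 0.          0.          0.          1.        ]] [ 0.56294146 -0.19147134  0.21201232]
bar [ 0.62947269 -0.11923038  0.11      ] [ 0.62659974 -0.12763934  0.11      ] [ 4.75811531 13.10966334]
hub [ 0.62954301 -0.11972436  0.074     ] [ 0.62659974 -0.12763934  0.074     ] [ 3.66027117 10.88658069]
wheel [ 0.62869712 -0.11804319  0.06      ] [ 0.62659974 -0.12763934  0.06      ] [ 5.61090189 11.30787412]
cornL [ 0.56845099 -0.04240028  0.05      ] [ 0.56289761 -0.04722144  0.05      ] [-0.466198    9.54579383]
cornB [ 0.55841671 -0.1866188   0.05      ] [ 0.55076089 -0.19672964  0.05      ] [ 0.87190514 13.13057262]
cornR [ 0.69262202 -0.19557272  0.05      ] [ 0.69030187 -0.20805724  0.05      ] [ 5.99029233 13.33615496]
```

After correcting for 8 mm of arm drift between the picture and the later pose reading, the bar centre is (0.627, -0.127). That agrees with the stand fit, and the bar's yaw is about 0.86. I'll move over it.

Emit:
{"op": "drive_tool", "data": {
  "series": [
    [50,0.016,0.016,0,0.003],
    [50,0.016,0.016,0,0.003],
    [50,0.016,0.016,0,0],
    [50,0.012,0.012,-0.02,0],
    [50,0,0,-0.03,0],
    [50,0,0,0,0],
    [50,0,0,0,0]
  ]
}}

```text
clock: 11.95
position: [0.6276, -0.1187, 0.1618]
tool_rot: [3.138, -0.001, 0.889]
force: [0.3, -0.5, 0.4]
grip_width: 0.0427
```

```bash
python3 w.py w9|head -1
```

```text
11.95 [ 0.62756102 -0.11873338  0.16184297] [ 3.13825880e+00 -1.04206532e-03  8.88504271e-01] 0.04267848478666037
```

Still 8 mm off in y and 0.025 in yaw, so I'll correct both before descending.

Emit:
{"op": "drive_tool", "data": {
  "series": [
    [50,0,-0.008,0,-0.025],
    [50,0,0,0,0],
    [50,0,0,0,0]
  ]
}}

```text
clock: 12.35
position: [0.6281, -0.1295, 0.165]
tool_rot: [3.134, -0.002, 0.858]
force: [0.1, -0.6, 0.1]
grip_width: 0.0427
```

Emit:
{"op": "drive_tool", "data": {
  "series": [
    [50,0,0.002,-0.02,0.003],
    [50,0,0,-0.02,0],
    [50,0,0,-0.02,0],
    [50,0,0,-0.015,0],
    [50,0,0,0,0],
    [50,0,0,0,0]
  ]
}}

```text
clock: 12.95
position: [0.6293, -0.1291, 0.0908]
tool_rot: [3.13, -0.004, 0.859]
force: [-0.3, 0.3, 0.1]
grip_width: 0.0426
```

Emit:
{"op": "drive_tool", "data": {
  "series": [
    [50,-0.002,0.002,-0.008,0.004],
    [50,0,0,-0.002,0],
    [50,0,0,0,0]
  ]
}}

```text
clock: 13.25
position: [0.628, -0.1272, 0.082]
tool_rot: [3.128, -0.006, 0.863]
force: [-0.1, 0.1, -0.3]
grip_width: 0.043
```

```bash
python3 w.py w10|head -1;python3 - <<'E'
from h import *
im=bot.grab_frame('scene')
cv2.imwrite('pics/s10.png',cv2.resize(im[160:310,250:450],None,fx=4,fy=4,interpolation=cv2.INTER_CUBIC)[:,:,::-1])
E
```

```text
13.25 [ 0.62804379 -0.12716046  0.0819629 ] [ 3.12781816 -0.00570791  0.86333265] 0.043020692870800244
```

View pics/w10.png

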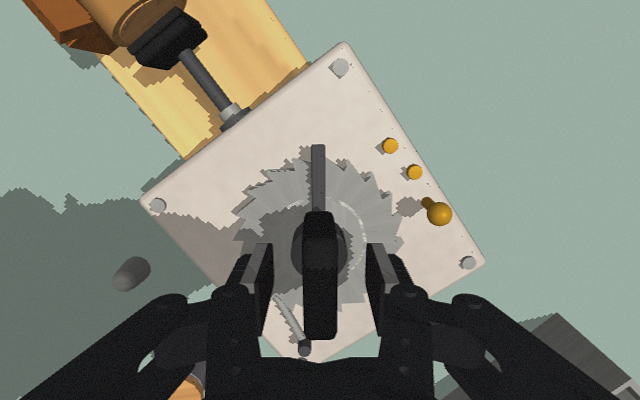

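View pics/s10.png

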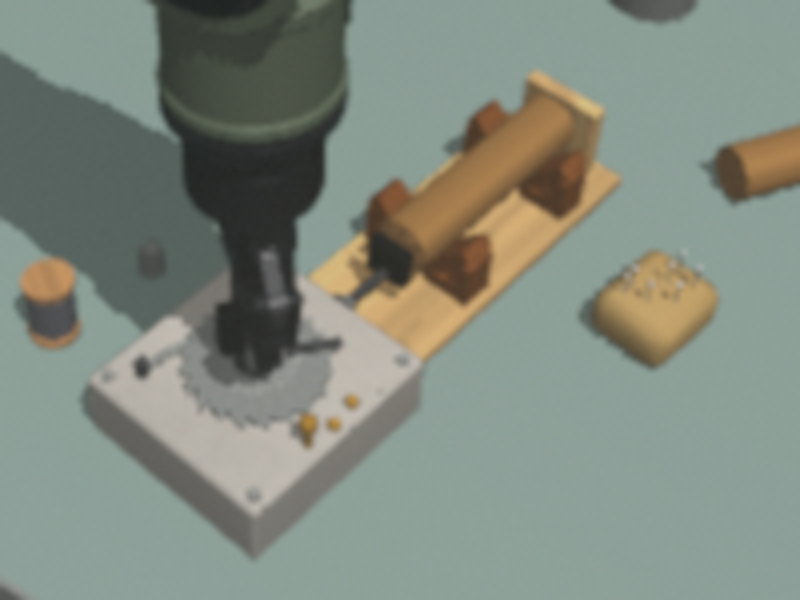

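Emit:
{"op": "drive_tool", "data": {
  "series": [
    [0,0,0,0,0],
    [0,0,0,0,0],
    [0,0,0,0,0],
    [0,0,0,0,0],
    [0,0,0,0,0]
  ],
  "newtons": 40
}}

```text
clock: 13.9
position: [0.6282, -0.1272, 0.0826]
tool_rot: [3.128, -0.006, 0.863]
force: [-1.4, 0.3, 0.3]
grip_width: 0.0137
```

Emit:
{"op": "drive_tool", "data": {
  "series": [
    [0,0,0,0,-0.08],
    [0,0,0,0,-0.08],
    [0,0,0,0,-0.08],
    [0,0,0,0,-0.08],
    [0,0,0,0,0]
  ]
}}

```text
clock: 14.4
position: [0.6283, -0.1274, 0.0826]
tool_rot: [3.127, -0.006, 0.532]
force: [-0.3, -0.8, 0.1]
grip_width: 0.0134
```

```bash
python3 w.py w11|head -1; python3 -c "
from h import *
print(bot.observe()['moment'],bot.observe()['qpos'])"
```

```text
14.4 [ 0.62833043 -0.12738766  0.08262583] [ 3.12737524 -0.00633309  0.53160122] 0.0133873757259684
[ 0.2841319   0.29260397 -0.07677844] [ 0.26709668  0.72543025 -0.24763129  1.66874122  0.24846703  0.76479326
 -1.13408784]
```

View pics/w11.png

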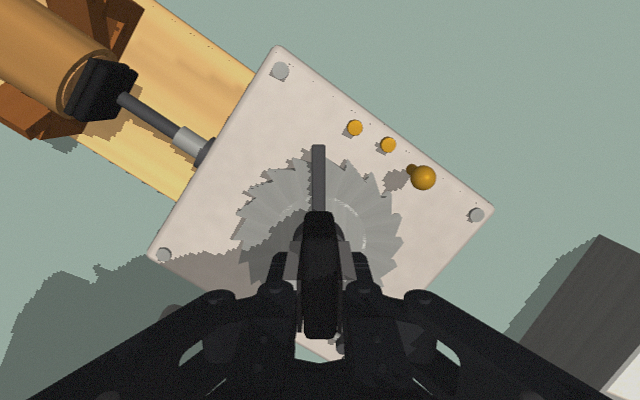

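The pointer turns with the tool without slipping. Next I'll turn most of the rest of the way.

Emit:
{"op": "drive_tool", "data": {
  "series": [
    [0,0,0,0,-0.1],
    [0,0,0,0,-0.1],
    [0,0,0,0,-0.1],
    [0,0,0,0,-0.1],
    [0,0,0,0,-0.1],
    [0,0,0,0,-0.1],
    [0,0,0,0,-0.1],
    [0,0,0,0,-0.1],
    [0,0,0,0,0],
    [0,0,0,0,0]
  ]
}}

```text
clock: 15.5
position: [0.6283, -0.1281, 0.0826]
tool_rot: [3.128, -0.007, -0.268]
force: [-1.6, -0.1, 1.7]
grip_width: 0.0136
```

```bash
python3 w.py w12|head -1; python3 -c "
from h import *
print(bot.observe()['moment'],bot.observe()['qpos'])"
```

```text
15.5 [ 0.62832723 -0.12805367  0.08263814] [ 3.12783743 -0.00689213 -0.26824357] 0.013574285591579457
[0.3676215  0.1441927  0.23434447] [ 0.12286567  0.72057934 -0.03281204  1.66904615  0.05309793  0.74853414
 -1.78092727]
```

View pics/w12.png

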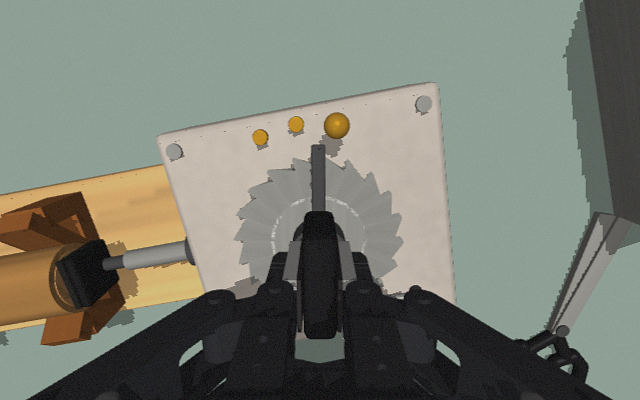

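The knob is at about 1.13 rad, with the pointer at (318,150) just short of the ball at (337,125). I'll turn 0.24 more.

Emit:
{"op": "drive_tool", "data": {
  "series": [
    [0,0,0,0,-0.08],
    [0,0,0,0,-0.08],
    [0,0,0,0,-0.06],
    [0,0,0,0,0],
    [0,0,0,0,0]
  ]
}}

```text
clock: 16.1
position: [0.6282, -0.1282, 0.0826]
tool_rot: [3.129, -0.007, -0.485]
force: [-0.7, 0.0, 0.8]
grip_width: 0.0133
```

```bash
python3 w.py w13|head -1
```

```text
16.1 [ 0.62819798 -0.12820286  0.08260801] [ 3.12898658 -0.00650513 -0.48476054] 0.01334787062690305
```

View pics/w13.png

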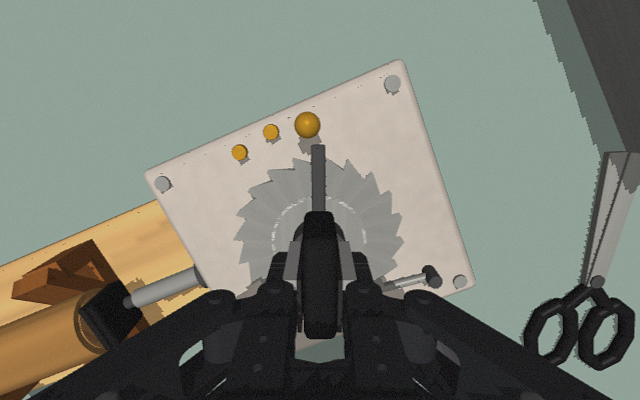

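The pointer is about 0.09 rad past the ball-pin tooth, at knob 1.35. I'll release and go up.

Emit:
{"op": "drive_tool", "data": {
  "series": [
    [50,0,0,0,0],
    [50,0,0,0,0],
    [50,0,0,0,0],
    [50,0,0,0,0],
    [50,0,0,0.03,0],
    [50,0,0,0.04,0],
    [50,0,0,0.04,0],
    [50,-0.04,-0.02,0.02,0],
    [50,-0.04,-0.02,0,0],
    [50,-0.03,-0.01,0,0],
    [50,0,0,0,0],
    [50,0,0,0,0]
  ]
}}

```text
clock: 17.4
position: [0.5138, -0.179, 0.2172]
tool_rot: [3.13, -0.008, -0.481]
force: [0.0, 0.8, 0.6]
grip_width: 0.0427
```

```bash
python3 w.py w14; python3 - <<'E'
from h import *
im=bot.grab_frame('scene')
cv2.imwrite('pics/s14.png',cv2.resize(im[160:310,250:450],None,fx=4,fy=4,interpolation=cv2.INTER_CUBIC)[:,:,::-1])
im=bot.grab_frame('top')
cv2.imwrite('pics/t14.png',cv2.resize(im[130:270,250:410],None,fx=5,fy=4.2,interpolation=cv2.INTER_CUBIC)[:,:,::-1])
E
```

```text
17.4 [ 0.51382027 -0.17898844  0.2171867 ] [ 3.12951944 -0.0077736  -0.48096468] 0.04266855309772263
0.87 [35.6, 174.4] c 649.177490234375 80.23081970214844 (107.57146453857422, 44.611610412597656) 85.84928131103516 [  0 135] [ 86 210]
0.57 [182.6, 8.0] c 701.4967041015625 -144.16355895996094 (17.604145050048828, 13.694235801696777) 62.524539947509766 [176   0] [196  17]
```

View pics/w14.png

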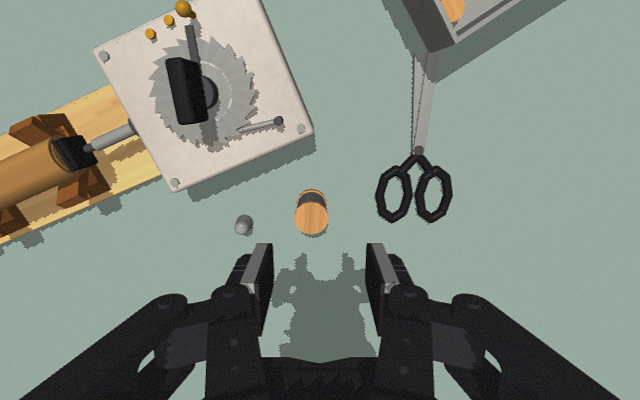

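View pics/s14.png

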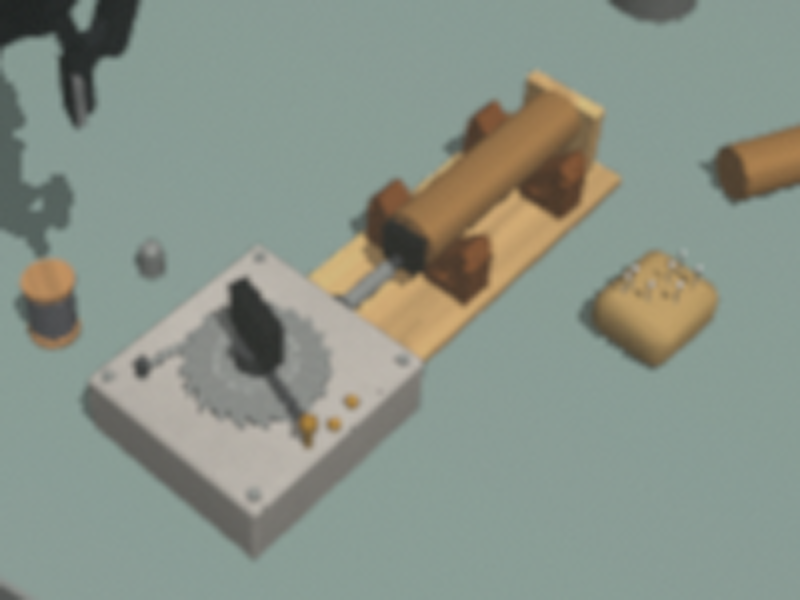

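View pics/t14.png

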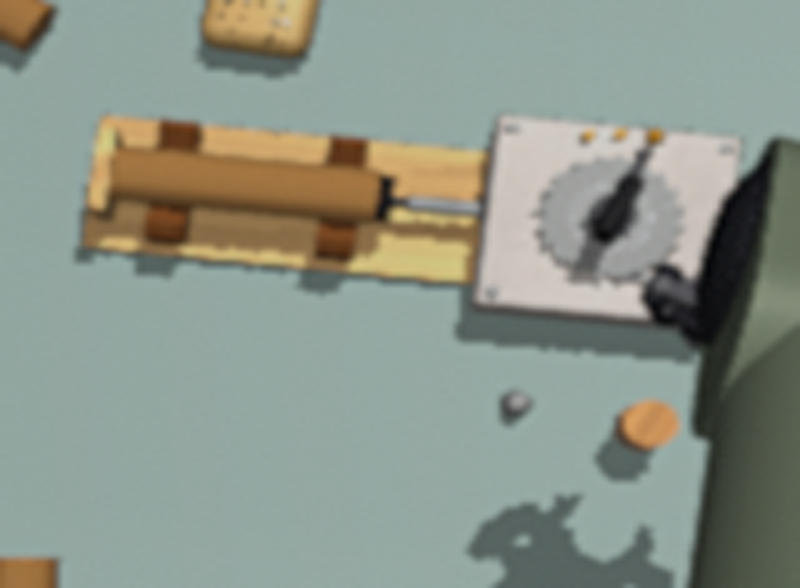

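All views show the pointer aligned with the ball-headed pin. In the wrist view the tip is at (190,27) and the ball at (183,8). The core is against the end plate with the pad on it, and nothing else has moved. I'll hand the job in.

```bash
python3 -c "
from h import *
s=bot.observe();print(s['clock'],abs(s['qd']).max());print(bot.job_done())"
```

```text
17.6 0.004217993616054764
the job is handed in; nothing more can be done
None
```

I laid the rightmost core in the vee cradle and let go, and it settled centred in both vees. I then turned the knob clockwise to about 1.35 rad, just past tooth 4 where the ball-headed pin stands, and let go so the pawl could catch. The job was handed in at 17.6 s of the allowed 48 s.

- **Last pictures:** the top, scene and wrist views show the pointer lined up with the ball-headed pin. The core lies in both vees against the end plate, with the pad on its other end. The bystanders near the stand look unmoved and the gripper is clear of everything.
- **Not measured:** I judged the pawl and the pad force only from the pictures.
- **One disagreement:** a wrist view of the knob was about 8 mm off the stand fit because the arm was still settling after the picture. With the pose corrected, the two agreed to within 1 mm.

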